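# Kit the weld-test coupon tray

## Robot

A 6-joint arm with a two-finger parallel gripper is mounted at the origin on the work surface. World frame = base frame: x ahead of the robot, y to its left, z up, the work surface at z = 0. Lengths are in m, angles in rad, forces in N, time in s.
With the tool pointing down it reaches from about 0.35 to 0.8 m from the base axis. Payload 7.3 kg.
Tool frame: the origin (TCP) lies at the centre of the arm's flange, where the gripper is bolted on; the fingertips stand 173 mm ahead of it and the grasp point (between the pads) lies 155 mm ahead of it; z points along the fingers, y is the line along which they close (so a half turn about z gives the same grasp; the last joint's range is limited). The gripper opens to 85 mm and grips with 20 to 120 N. Pads are 22 mm wide; open, the fingers measure 114 mm over their backs; the gripper's body (76 mm by 85 mm) begins 54 mm behind the grasp point. The pads swing forward as they close: fully open they stand 13 mm farther back than shut.
Start: joints at [0.982, 0.342, 1.524, -0, 1.275, -0.146], TCP at [0.225, 0.474, 0.405] pointing down, gripper open.
Joint ranges: [-2.53, 2.53], [-0.77, 2.02], [0.04, 2.7], [-1, 4.14], [0.28, 2.66], [-3.11, 3.11]. Speed limits (rad/s): [2.57, 2.57, 3.14, 3.14, 3.14, 3.14].

## Interface

Orientations are given as a unit quaternion [w, x, y, z].
In Python, from workcell import manip gives the robot as it stands.
- The arm moves only by the tool apply_moves, never from a script. Its argument "commands" is a list of rows, each a list of 7 numbers: the shift along the tool's x, y, z in cm, then the turn, a rotation vector about the tool's x, y, z in degrees, then the finger opening in cm, from 0 to 8.54. In form: [[tx, ty, tz, rx, ry, rz, grip], ...]. A call has 1 to 20 rows; each row is the pose to reach, as a shift and turn from the pose commanded when the call began, along the tool's axes at that moment; what a row does not reach only later rows make up. A row lasts 1/8 s, in which the tool goes at most 62.5 mm and 10.7 degrees, less where a joint would pass 70% of its speed; a pose out of reach is approached as far as the arm can. A call with a gripper value outside its range is refused whole. The fingers move at their own pace and stop on an object; "squeeze" is the grip in N (left out, the last holds). Time passes only in rows, so rows that repeat a pose let the fingers close. It gives the time, the measured TCP pose, the force, the opening and the grip force at its end, in the units of the state.
- manip.observe(): the state, without advancing time (a new reading comes with each control period).
- manip.get_image(name): name is "scene" or "top"; returns a dict with "image" (420x560x3 uint8, red, green, blue), "camera_matrix" (3x3 intrinsics, pixels), "k1" (the pictures are not rectified: a ray, as slopes to the right and down, at radius r is drawn at 1 + k1 r^2 times it, then the intrinsics apply), "world_from_camera" (4x4, takes a point from camera to world coordinates). Camera axes: x right, y up, looking along -z (the intrinsics and any distortion apply to the point x, -y, -z); pixel columns grow to the right and rows downward; lengths in m; the calibration is good to about 2 mm. A picture is of the moment at which its call begins. There is no depth.
- manip.hand_in(): hands the job in; it is judged then, once.
The state is a dict: "time_s": time; "q": joint angles; "dq": joint speeds; "tau": joint torques, N m; "eef_pos": TCP position; "eef_rot": TCP orientation; "force": force on the tool from outside, world axes, zero at the start; "wrist_torque": the same for the moment, N m; "opening": opening from 0.0 (shut) to 1.0 (fully open); "grasp_force": force on a finger pad.
Only numpy, scipy, OpenCV 4.12 (cv2) and the standard library are available. Lean on these libraries where they do the work, as an engineer would, in place of code of your own. Each camera call takes 0.05 s, during which the arm holds its last target. There are 200 camera calls.

## Task

Make up the weld-test kit: stand each of the four tube coupons - the large round pipe, the small round pipe, the square tube and the rectangular tube - upright on the tray's floor inside the nest of its own shape and size in the red tray. The solid round bar and the open-sided channel are offcuts that do not belong: leave them standing where they are.

Things in the scene. Friction and masses are not known exactly. Their poses are not given: they have to be found in the camera images.
- large_pipe: Large round pipe coupon: open tube, 60 mm outside diameter, 4 mm wall, about 0.4 kg. All coupons are 70 mm tall, bare dark steel with bright sawn ends, standing upright on end on the table at the start; origin at the centre of the underside, z up along its length.
- small_pipe: Small round pipe coupon: open tube, 42 mm outside diameter, 4 mm wall (34 mm bore, seen from above as a hole), about 0.3 kg. All coupons are 70 mm tall, bare dark steel with bright sawn ends, standing upright on end on the table at the start; origin at the centre of the underside, z up along its length.
- square_tube: Square tube coupon: 50 x 50 mm outside, 4 mm wall, closed on all four sides, about 0.4 kg; its x and y axes are square to its sides. All coupons are 70 mm tall, bare dark steel with bright sawn ends, standing upright on end on the table at the start; origin at the centre of the underside, z up along its length.
- rect_tube: Rectangular tube coupon: 60 mm (along its own x) by 30 mm (along its own y) outside, 4 mm wall, about 0.4 kg. All coupons are 70 mm tall, bare dark steel with bright sawn ends, standing upright on end on the table at the start; origin at the centre of the underside, z up along its length.
- channel: Look-alike that does not belong: channel offcut, 50 x 50 mm outside, 4 mm wall, like the square tube but with one side (its own -x) missing, so that it is a U seen from above; origin at the centre of the 50 mm square. All coupons are 70 mm tall, bare dark steel with bright sawn ends, standing upright on end on the table at the start; origin at the centre of the underside, z up along its length.
- solid_bar: Look-alike that does not belong: solid round bar, 42 mm diameter, like the small pipe but with no hole, about 0.7 kg. All coupons are 70 mm tall, bare dark steel with bright sawn ends, standing upright on end on the table at the start; origin at the centre of the underside, z up along its length.
- nest_large_round: The larger round nest in the red kit tray: a ring, 80 mm inside diameter. Made of aluminium strip 4 mm thick, standing 8 mm above the tray's floor; fixed to the tray; the bottom inside it is the tray's floor. Origin at its centre, on the tray's floor (4 mm above the table). The tray is an open red steel box 240 x 240 mm, fixed, walls 4 mm thick and 24 mm high, turned up to about 22 degrees; its four nests stand two by two, centres 110 mm apart, and which is where changes.
- nest_small_round: The smaller round nest in the red kit tray: a ring, 62 mm inside diameter. Made of aluminium strip 4 mm thick, standing 8 mm above the tray's floor; fixed to the tray; the bottom inside it is the tray's floor. Origin at its centre, on the tray's floor (4 mm above the table). 
- nest_square: The square nest in the red kit tray: a frame, 70 x 70 mm inside. Made of aluminium strip 4 mm thick, standing 8 mm above the tray's floor; fixed to the tray; the bottom inside it is the tray's floor. Origin at its centre, on the tray's floor (4 mm above the table). x and y axes are square to its sides.
- nest_rect: The oblong nest in the red kit tray: a frame, 80 mm (along its own x) by 50 mm (along its own y) inside. Made of aluminium strip 4 mm thick, standing 8 mm above the tray's floor; fixed to the tray; the bottom inside it is the tray's floor. Origin at its centre, on the tray's floor (4 mm above the table). 
There are look-alikes about, which are no part of the job. Leave any black or yellow look-alike of the nest_large_round alone.

How it is judged:
By the outcome, as a careful person would: the job done as asked, in the order asked, and still so for the second after the job is handed in, with the robot touching nothing.
It also fails if it takes over 115 s, if anything falls off the work surface, if the arm or the gripper's body presses on something with over 40 N, if the wrist force passes 120 N, or if a joint passes its speed limit or range.

## Working session

There is one attempt and no reset: what is moved stays moved. The work goes in short steps, Python scripts to look and compute and a tool call to move; the robot and the scene stay as the last step left them, time stands still between calls to the robot, and variables do not carry over. Pictures are saved under pics/ and viewed, at most 14 in all, crops included, and the job is handed in when it is done.

Besides the shell and the picture viewer there is one more tool, called after "Call:" as name(argument=value, ...) on one line, values as JSON. apply_moves: Moves the arm, as the interface text tells. Its arguments: {"type":"object","properties":{"commands":{"type":"array","items":{"type":"array","items":{"type":"number"}}},"squeeze":{"type":"number"}},"required":["commands"]}

```bash
mkdir -p pics; cat > h.py <<'E'
import numpy as np, cv2
from workcell import manip
def grab(n):
    d=manip.get_image(n); return d
def ray(d,uv):
    K=np.array(d["camera_matrix"]);T=np.array(d["world_from_camera"])
    s=np.array([(uv[0]-K[0,2])/K[0,0],(uv[1]-K[1,2])/K[1,1]]); k=d["k1"]; p=s.copy()
    for _ in range(20): p=s/(1+k*(p@p))
    return T[:3,3],T[:3,:3]@np.array([p[0],-p[1],-1.])
def on(d,uv,z):
    o,r=ray(d,uv); return (o+r*(z-o[2])/r[2])[:2]
E
python3 - <<'E'
from h import *
for n in("top","scene"):
    d=grab(n); cv2.imwrite(f"pics/{n}0.png",d["image"][:,:,::-1]); print(n,d["camera_matrix"],d["k1"],np.round(d["world_from_camera"],3))
    np.save(f"{n}0.npy",d,allow_pickle=True)
s=manip.observe();print(s)
E
```

```text
top [[404.01059596   0.         275.5265651 ]
 [  0.         404.01059596 217.06518939]
 [  0.           0.           1.        ]] -0.03943842631244953 [[ 0.017  0.996 -0.089  0.407]
 [-1.     0.017  0.002 -0.074]
 [ 0.003  0.089  0.996  0.964]
 [ 0.     0.     0.     1.   ]]
scene [[387.78542702   0.         278.57608846]
 [  0.         387.78542702 203.69278185]
 [  0.           0.           1.        ]] -0.08423849107419475 [[ 0.286 -0.537  0.793  1.187]
 [ 0.958  0.144 -0.248 -0.291]
 [ 0.019  0.831  0.556  0.544]
 [ 0.     0.     0.     1.   ]]
{'time_s': 0.1, 'q': array([ 9.82015295e-01,  3.42644585e-01,  1.52488178e+00,  1.68652411e-05,
        1.27538620e+00, -1.46004041e-01]), 'dq': array([ 0.00149479, -0.00113235, -0.00181662, -0.00053596,  0.00026909,
        0.00089712]), 'tau': array([ 1.88031408e-03, -4.34444904e+01, -2.46491665e+01, -1.29714631e-04,
        4.59757081e-03,  9.01780197e-07]), 'eef_pos': array([0.22485565, 0.47429082, 0.40411355]), 'eef_rot': array([-2.44571518e-04,  2.19586794e-01,  9.75592745e-01, -6.13015380e-04]), 'force': array([ 0.33101238,  0.26619301, -0.26332731]), 'wrist_torque': array([ 0.04396557, -0.07382206, -0.0382487 ]), 'grasp_force': 0.0, 'opening': 0.9949544647606823}
```

View pics/top0.png

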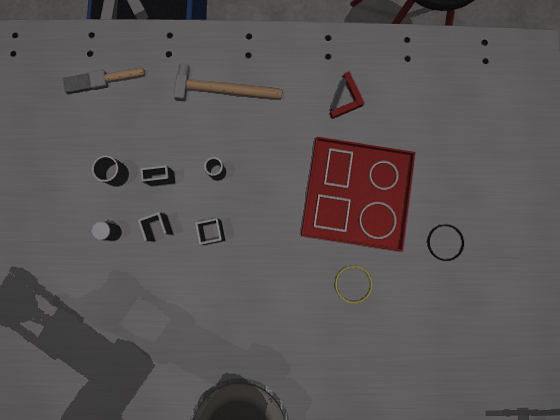

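View pics/scene0.png

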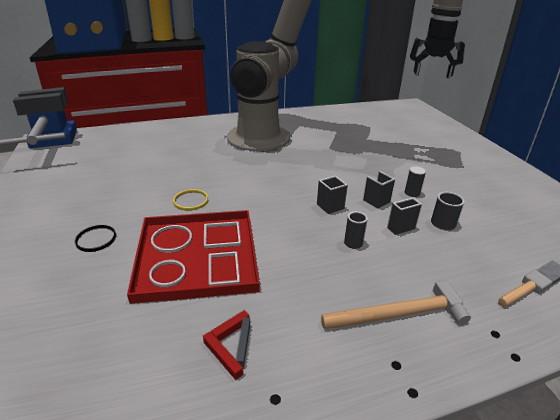

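The top view shows the following, with the pixels of everything that could be mistaken for a target:
- **Coupons:** large pipe (108,169), rectangular tube (156,174), small pipe (214,167) with a visible bore, square tube (209,231) closed on all sides.
- **Offcuts:** solid bar (102,231) with a filled bright top, channel (155,227) open at the bottom.
- **Nests in the red tray:** oblong (339,168), small round (384,175), square (332,213), large round (378,220).
- **Ring look-alikes to leave:** black (445,242), yellow (353,284).

Next I'll measure these and check them in one close crop.

```bash
cat > m.py <<'E'
from h import *
def comp(d,box,z,thr,minA=15):
    x0,y0,x1,y1=box; g=d["image"][y0:y1,x0:x1].astype(int)
    m=((g.min(2)>thr)).astype(np.uint8)
    n,l,st,c=cv2.connectedComponentsWithStats(m,connectivity=8)
    i=1+np.argmax(st[1:,4]); ys,xs=np.nonzero(l==i)
    P=np.array([on(d,(x+x0,y+y0),z) for x,y in zip(xs,ys)])*1000
    r=cv2.minAreaRect(P.astype(np.float32)); return P,r,cv2.minEnclosingCircle(P.astype(np.float32))
def show(d,boxes):
    for k,(b,z,t) in boxes.items():
        P,r,c=comp(d,b,z,t); print(k,len(P),"rect",np.round(r[0]),np.round(r[1]),round(r[2],1),"circ",np.round(c[0]),round(2*c[1]))
E
python3 - <<'E'
from m import *
d=np.load("top0.npy",allow_pickle=True).item()
B={"large":((85,148,135,190),.07,150),"rect":((136,158,178,190),.07,150),"small":((198,150,232,185),.07,150),"bar":((85,215,125,245),.07,150),"chan":((133,208,177,246),.07,150),"sq":((190,212,232,248),.07,150),
"nrect":((322,145,358,190),.012,120),"nsr":((365,156,402,194),.012,120),"nsq":((311,191,354,235),.012,120),"nlr":((356,198,400,242),.012,120)}
show(d,B)
I=d["image"][:,:,::-1]
a=cv2.resize(I[145:250,80:240],None,fx=5,fy=5,interpolation=cv2.INTER_NEAREST)
cv2.imwrite("pics/crop.png",a)
E
```

```text
Traceback (most recent call last):
  File "m.py", line 11, in show
    P,r,c=comp(d,b,z,t); print(k,len(P),"rect",np.round(r[0]),np.round(r[1]),round(r[2],1),"circ",np.round(c[0]),round(2*c[1]))
          ~~~~^^^^^^^^^
  File "m.py", line 6, in comp
    i=1+np.argmax(st[1:,4]); ys,xs=np.nonzero(l==i)
        ~~~~~~~~~^^^^^^^^^^
ValueError: attempt to get argmax of an empty sequence
```

```bash
python3 - <<'E'
from m import *
d=np.load("top0.npy",allow_pickle=True).item()
I=d["image"]
print(I[145:190,95:97].max(),"table",I[200,260],"bar",I[231,102],"tray",I[190,360], I[145:195,85:135].min(2).max(), I[150:190,325:355].min(2).max())
a=cv2.resize(I[145:250,80:240,::-1],None,fx=5,fy=5,interpolation=cv2.INTER_NEAREST)
cv2.imwrite("pics/crop.png",a)
def T(f): return int(f)
cs=["large","rect","small","bar","chan","sq"]
bx=[(85,148,135,190),(136,158,178,190),(198,150,232,185),(85,215,125,245),(133,208,177,246),(190,212,232,248)]
B={}
for n,b in zip(cs,bx): B[n]=(b,.07,115)
nb=dict(nrect=(322,145,358,190),nsr=(365,156,402,194),nsq=(311,191,354,235),nlr=(356,198,400,242))
for n,b in nb.items(): B[n]=(b,.012,75)
show(d,B)
E
```

```text
125 table [96 95 95] bar [128 126 129] tray [98 31 30] 135 138
large 27 rect [613. 315.] [13. 48.] 3.5 circ [607. 314.] 48
rect 89 rect [582. 201.] [29. 58.] 7.2 circ [582. 201.] 60
small 41 rect [604.  61.] [39. 25.] 23.2 circ [601.  67.] 40
bar 228 rect [451. 316.] [36. 36.] 3.0 circ [451. 315.] 38
chan 74 rect [463. 201.] [47. 49.] 21.1 circ [462. 201.] 65
sq 54 rect [460.  90.] [33. 62.] 63.1 circ [453.  77.] 62
nrect 225 rect [ 614. -224.] [58. 90.] 81.9 circ [ 614. -224.] 103
nsr 161 rect [ 598. -334.] [68. 68.] 1.1 circ [ 598. -333.] 70
nsq 250 rect [ 505. -209.] [78. 79.] 82.0 circ [ 505. -208.] 108
nlr 215 rect [ 489. -317.] [84. 86.] 89.9 circ [ 489. -318.] 88
```

View pics/crop.png

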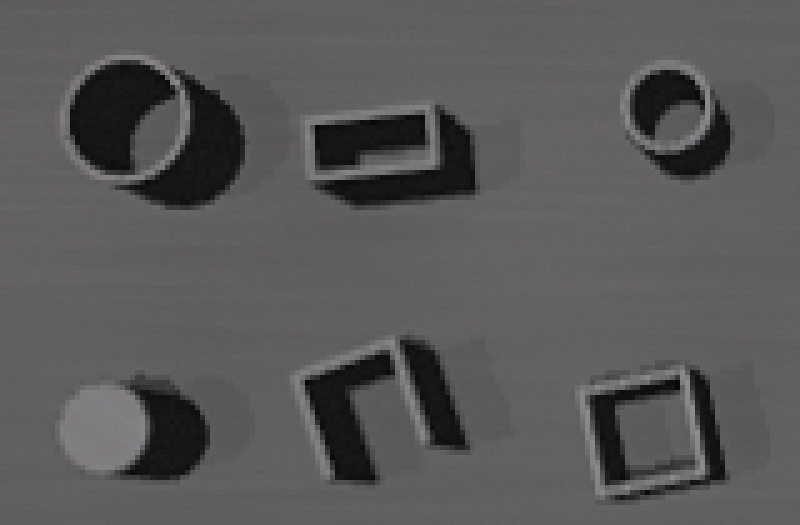

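The crop shows, left to right: large pipe (hollow), rectangular tube and small pipe (hollow) in the top row. The bottom row is the solid bar, the channel (open at the bottom) and the square tube (closed). My choices hold. The rims need a lower threshold.

```bash
python3 - <<'E'
from m import *
for v in("top","scene"):
    d=np.load(v+"0.npy",allow_pickle=True).item()
    d=dict(d); 
    for t in (102,105,108,112):
        print(v,t)
        if v=="top": show(d,{"large":((88,150,122,184),.07,t),"small":((200,153,226,179),.07,t),"sq":((193,215,226,246),.07,t),"rect":((138,160,172,184),.07,t)})
d=np.load("scene0.npy",allow_pickle=True).item()
for t in (110,120,130):
    print("scene",t); show(d,{"large":((428,188,468,210),.07,t),"small":((342,207,370,226),.07,t),"sq":((314,173,350,195),.07,t),"rect":((384,193,424,215),.07,t)})
E
```

```text
top 102
large 121 rect [592. 314.] [59. 58.] 29.1 circ [592. 314.] 61
small 91 rect [601.  69.] [39. 38.] 1.7 circ [601.  68.] 43
sq 153 rect [454.  75.] [50. 50.] 12.9 circ [454.  75.] 69
rect 135 rect [583. 201.] [31. 60.] 7.3 circ [583. 201.] 65
top 105
large 109 rect [593. 313.] [57. 58.] 0.8 circ [592. 314.] 61
small 86 rect [601.  69.] [39. 38.] 1.7 circ [601.  68.] 43
sq 146 rect [454.  75.] [50. 50.] 12.9 circ [454.  75.] 68
rect 124 rect [582. 201.] [30. 60.] 7.6 circ [583. 201.] 65
top 108
large 97 rect [592. 313.] [55. 58.] 0.8 circ [591. 314.] 60
small 77 rect [601.  69.] [39. 38.] 1.7 circ [601.  68.] 42
sq 129 rect [454.  75.] [50. 50.] 13.2 circ [454.  74.] 67
rect 114 rect [582. 201.] [30. 59.] 7.6 circ [583. 202.] 62
top 112
large 46 rect [578. 308.] [29. 57.] 24.7 circ [589. 313.] 57
small 46 rect [604.  61.] [41. 25.] 23.2 circ [601.  66.] 41
sq 110 rect [454.  74.] [48. 49.] 12.3 circ [454.  75.] 67
rect 98 rect [582. 201.] [29. 58.] 7.3 circ [583. 201.] 61
scene 102
scene 105
scene 108
scene 112
scene 110
large 516 rect [589. 309.] [131.  90.] 74.8 circ [589. 309.] 159
small 307 rect [596.  67.] [59. 76.] 65.6 circ [596.  67.] 96
sq 395 rect [457.  71.] [ 88. 109.] 69.0 circ [457.  71.] 140
rect 299 rect [579. 202.] [72. 78.] 55.9 circ [581. 205.] 97
scene 120
large 508 rect [589. 309.] [131.  90.] 74.8 circ [589. 309.] 159
small 299 rect [596.  67.] [59. 76.] 65.6 circ [596.  67.] 96
sq 380 rect [457.  71.] [ 88. 109.] 69.0 circ [457.  71.] 140
rect 287 rect [579. 202.] [72. 78.] 55.9 circ [581. 205.] 97
scene 130
large 491 rect [589. 309.] [131.  90.] 74.8 circ [589. 309.] 159
small 292 rect [596.  67.] [59. 76.] 65.6 circ [596.  67.] 96
sq 369 rect [457.  71.] [ 88. 109.] 69.0 circ [457.  71.] 140
rect 269 rect [579. 202.] [72. 77.] 55.9 circ [582. 202.] 97
```

Measured positions (mm):

| Item | Position | Orientation |
|---|---|---|
| Large pipe | (592, 314) | – |
| Small pipe | (601, 68) | – |
| Square tube | (454, 75) | 13° |
| Rectangular tube | (583, 201) | short axis at 7.4° |
| Large round nest | (489, -317.5) | – |
| Small round nest | (598, -333.5) | – |
| Square nest | (505, -208.5) | -8° |
| Oblong nest | (614, -224) | long axis at -8° |

The measured sizes and the 110 mm nest pitch match the description.

```bash
cat > go.py <<'E'
from h import *
from scipy.spatial.transform import Rotation as R
def go(*tg):  # targets: x,y,z(TCP) mm, yaw of closing axis deg
    s=manip.observe(); w=s["eef_rot"]; r=R.from_quat([w[1],w[2],w[3],w[0]])
    p=np.array(s["eef_pos"])*1000; A=r.as_matrix()
    print("t",round(s["time_s"],2),"pos",np.round(p,1),"q",np.round(s["q"],2),"F",np.round(s["force"],1),"op",round(s["opening"],3),"gf",round(s["grasp_force"],1))
    for x,y,z,th in tg:
        a=np.radians(th); Y=np.array([np.cos(a),np.sin(a),0]); Z=np.array([0,0,-1.]); X=np.cross(Y,Z)
        G=np.column_stack([X,Y,Z]); rv=R.from_matrix(A.T@G).as_rotvec(degrees=True)
        print((x,y,z,th),"cm",np.round(A.T@(np.array([x,y,z])-p)/10,2),"rot",np.round(rv,1))
E
python3 -c "
from go import *
go((592,314,300,0),(592,314,200,0))"
```

```text
t 0.1 pos [224.9 474.3 404.1] q [ 0.98  0.34  1.52  0.    1.28 -0.15] F [ 0.3  0.3 -0.3] op 0.995 gf 0.0
(592, 314, 300, 0) cm [-40.04   1.26  10.4 ] rot [-0.1  0.  64.6]
(592, 314, 200, 0) cm [-40.05   1.27  20.4 ] rot [-0.1  0.  64.6]
```

Call:
apply_moves(commands=[[-3,0.1,0.5,0,0,6,8.54],[-7,0.2,1.5,0,0,12,8.54],[-11.5,0.4,3,0,0,19,8.54],[-16,0.5,4.5,0,0,26,8.54],[-20.5,0.7,6,0,0,33,8.54],[-25,0.8,7.5,0,0,40,8.54],[-29.5,0.9,9,0,0,48,8.54],[-34,1.1,10,0,0,56,8.54],[-38,1.2,10.4,0,0,62,8.54],[-40,1.3,10.4,0,0,64.6,8.54],[-40,1.3,10.4,0,0,64.6,8.54],[-40,1.3,10.4,0,0,64.6,8.54]])

```text
time_s: 1.6
eef_pos: [0.5911, 0.3151, 0.3004]
eef_rot: [-0.0, 0.706, 0.708, -0.0]
force: [-0.5, 0.1, 0.4]
opening: 1.002
grasp_force: 0.0
```

```bash
python3 -c "
from go import *
go((592,314,200,0))"
```

```text
t 1.6 pos [591.1 315.1 300.4] q [0.38 0.69 1.22 0.   1.23 0.37] F [-0.5  0.1  0.4] op 1.002 gf 0.0
(592, 314, 200, 0) cm [-0.11  0.1  10.03] rot [-0.1  0.   0.1]
```

Within 1 mm. Now down, grip and lift.

Call:
apply_moves(commands=[[-0.1,0.1,2,0,0,0,8.54],[-0.1,0.1,5,0,0,0,8.54],[-0.1,0.1,8,0,0,0,8.54],[-0.1,0.1,9.7,0,0,0,8.54],[-0.1,0.1,10,0,0,0,8.54],[-0.1,0.1,10,0,0,0,8.54],[-0.1,0.1,10,0,0,0,5],[-0.1,0.1,10,0,0,0,5],[-0.1,0.1,10,0,0,0,5],[-0.1,0.1,10,0,0,0,5],[-0.1,0.1,10,0,0,0,5],[-0.1,0.1,10,0,0,0,5]], squeeze=60)

```text
time_s: 3.1
eef_pos: [0.593, 0.3139, 0.2024]
eef_rot: [0.0, 0.707, 0.707, 0.001]
force: [-1.8, -0.3, 5.2]
opening: 0.69
grasp_force: 65.1
```

Call:
apply_moves(commands=[[0,0,-1,0,0,0,5],[0,0,-4,0,0,0,5],[0,0,-8,0,0,0,5],[0,0,-11,0,0,0,5],[0,0,-12,0,0,0,5],[0,0,-12,0,0,0,5],[0,0,-12,0,0,0,5]])

```text
time_s: 3.98
eef_pos: [0.5926, 0.3136, 0.3188]
eef_rot: [-0.001, 0.707, 0.707, -0.002]
force: [-0.2, 0.7, -4.6]
opening: 0.69
grasp_force: 65.7
```

```bash
python3 -c "
from go import *
go((489,-317.5,320,0),(489,-317.5,206,0))"
```

```text
t 3.98 pos [592.6 313.6 318.8] q [0.37 0.68 1.19 0.   1.27 0.37] F [-0.2  0.7 -4.6] op 0.69 gf 65.7
(489, -317.5, 320, 0) cm [-6.310e+01 -1.039e+01 -2.000e-02] rot [-0.2  0.1  0. ]
(489, -317.5, 206, 0) cm [-63.09 -10.35  11.38] rot [-0.2  0.1  0. ]
```

Call:
apply_moves(commands=[[-2,-0.3,0,0,0,0,5],[-5,-0.8,0,0,0,0,5],[-9,-1.5,0,0,0,0,5],[-13.5,-2.2,0,0,0,0,5],[-18,-3,0,0,0,0,5],[-22.5,-3.7,0,0,0,0,5],[-27,-4.5,0,0,0,0,5],[-31.5,-5.2,0,0,0,0,5],[-36,-6,0,0,0,0,5],[-40.5,-6.7,0,0,0,0,5],[-45,-7.5,0,0,0,0,5],[-49.5,-8.2,0,0,0,0,5],[-54,-9,0,0,0,0,5],[-58,-9.6,0,0,0,0,5],[-61,-10.1,0,0,0,0,5],[-62.5,-10.3,0,0,0,0,5],[-63.1,-10.4,0,0,0,0,5],[-63.1,-10.4,0,0,0,0,5],[-63.1,-10.4,0,0,0,0,5],[-63.1,-10.4,0,0,0,0,5]])

```text
time_s: 6.48
eef_pos: [0.4895, -0.3165, 0.3208]
eef_rot: [-0.0, 0.707, 0.708, 0.0]
force: [0.9, -0.5, -4.6]
opening: 0.686
grasp_force: 65.7
```

```bash
python3 -c "
from go import *
go((489,-317.5,206,0))"
```

```text
t 6.47 pos [ 489.5 -316.5  320.8] q [-0.71  0.52  1.48  0.    1.14 -0.71] F [ 0.9 -0.5 -4.6] op 0.686 gf 65.7
(489, -317.5, 206, 0) cm [-0.1  -0.05 11.48] rot [ 0.  -0.   0.1]
```

Call:
apply_moves(commands=[[-0.1,0,2,0,0,0,5],[-0.1,0,5,0,0,0,5],[-0.1,0,8,0,0,0,5],[-0.1,0,10.2,0,0,0,5],[-0.1,0,10.9,0,0,0,5],[-0.1,0,11.2,0,0,0,5],[-0.1,0,11.4,0,0,0,5],[-0.1,0,11.5,0,0,0,5],[-0.1,0,11.5,0,0,0,5]])

```text
time_s: 7.6
eef_pos: [0.4895, -0.3185, 0.2064]
eef_rot: [0.001, 0.707, 0.707, 0.0]
force: [-0.6, -0.7, -1.8]
opening: 0.685
grasp_force: 65.9
```

Call:
apply_moves(commands=[[0,0,0,0,0,0,7],[0,0,0,0,0,0,8.54],[0,0,0,0,0,0,8.54],[0,0,0,0,0,0,8.54],[0,0,0,0,0,0,8.54],[0,0,-1,0,0,0,8.54],[0,0,-4,0,0,0,8.54],[0,0,-8,0,0,0,8.54],[0,0,-11,0,0,0,8.54],[0,0,-11,0,0,0,8.54]])

```text
time_s: 8.85
eef_pos: [0.4897, -0.3186, 0.319]
eef_rot: [0.003, 0.707, 0.707, 0.0]
force: [-0.5, 0.2, 0.1]
opening: 0.993
grasp_force: 0.0
```

```bash
python3 -c "
from go import *
go((601,68,310,0),(601,68,200,0))"
```

```text
t 8.85 pos [ 489.7 -318.6  319. ] q [-0.71  0.52  1.48  0.    1.13 -0.71] F [-0.5  0.2  0.1] op 0.993 gf 0.0
(601, 68, 310, 0) cm [38.66 11.15  0.8 ] rot [0.3 0.2 0. ]
(601, 68, 200, 0) cm [38.7 11.1 11.8] rot [0.3 0.2 0. ]
```

Call:
apply_moves(commands=[[2,0.6,0,0,0,0,8.54],[6,1.7,0,0,0,0,8.54],[10.5,3,0,0,0,0,8.54],[15,4.3,0,0,0,0,8.54],[19.5,5.6,0,0,0,0,8.54],[24,6.9,0,0,0,0,8.54],[28.5,8.2,0,0,0,0,8.54],[33,9.5,0.5,0,0,0,8.54],[36.5,10.5,0.8,0,0,0,8.54],[38.2,11,0.8,0,0,0,8.54],[38.6,11.1,0.8,0,0,0,8.54],[38.6,11.1,0.8,0,0,0,8.54],[38.6,11.1,0.8,0,0,0,8.54]])

```text
time_s: 10.48
eef_pos: [0.5999, 0.0666, 0.3078]
eef_rot: [0.0, 0.707, 0.707, -0.0]
force: [-0.0, -0.3, -0.2]
opening: 0.996
grasp_force: 0.0
```

```bash
python3 - <<'E'
from go import *
from m import *
go((601,68,200,0))
d=grab("top"); cv2.imwrite("pics/a.png",d["image"][:,:,::-1])
d=grab("scene"); cv2.imwrite("pics/b.png",cv2.resize(d["image"][140:300,100:300,::-1],None,fx=3,fy=3))
E
```

```text
t 10.47 pos [599.9  66.6 307.8] q [-0.02  0.57  1.43 -0.    1.14 -0.02] F [-0.  -0.3 -0.2] op 0.996 gf 0.0
(601, 68, 200, 0) cm [ 0.15  0.11 10.78] rot [-0.   0.  -0.1]
```

View pics/b.png

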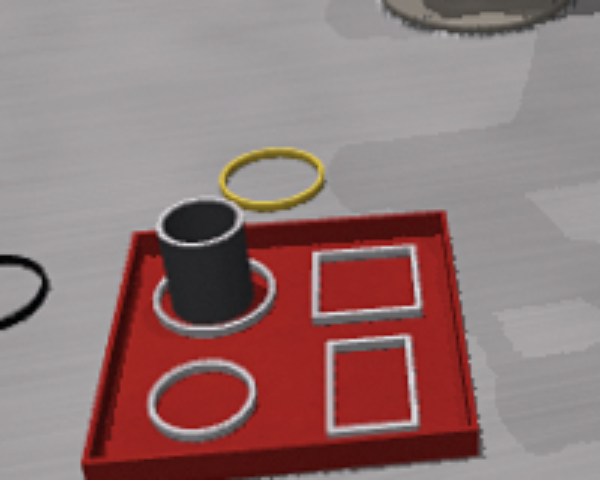

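The large pipe is upright inside its ring (crop ~205,280). Next is the small pipe.

Call:
apply_moves(commands=[[0.1,0.1,2,0,0,0,8.54],[0.1,0.1,5,0,0,0,8.54],[0.1,0.1,8,0,0,0,8.54],[0.1,0.1,10.4,0,0,0,8.54],[0.1,0.1,10.8,0,0,0,8.54],[0.1,0.1,10.8,0,0,0,8.54],[0.1,0.1,10.8,0,0,0,3],[0.1,0.1,10.8,0,0,0,3],[0.1,0.1,10.8,0,0,0,3],[0.1,0.1,10.8,0,0,0,3],[0.1,0.1,10.8,0,0,0,3],[0.1,0.1,10.8,0,0,0,3],[0.1,0.1,10.8,0,0,0,3],[0.1,0.1,10.8,0,0,0,3]])

```text
time_s: 12.32
eef_pos: [0.6012, 0.0688, 0.2008]
eef_rot: [0.0, 0.707, 0.707, 0.0]
force: [-1.5, 0.6, 6.1]
opening: 0.479
grasp_force: 60.4
```

Call:
apply_moves(commands=[[0,0,-1,0,0,0,3],[0,0,-4,0,0,0,3],[0,0,-8,0,0,0,3],[0,0,-11,0,0,0,3],[0,0,-12,0,0,0,3],[0,0,-12,0,0,0,3],[0,0,-12,0,0,0,3]])

```text
time_s: 13.2
eef_pos: [0.6007, 0.0687, 0.318]
eef_rot: [-0.001, 0.707, 0.707, -0.001]
force: [-0.6, 0.3, -2.6]
opening: 0.479
grasp_force: 61.2
```

```bash
python3 -c "
from go import *
go((598,-333.5,320,0))"
```

```text
t 13.2 pos [600.7  68.7 318. ] q [-0.01  0.56  1.42  0.    1.17 -0.01] F [-0.6  0.3 -2.6] op 0.479 gf 61.2
(598, -333.5, 320, 0) cm [-40.22  -0.29  -0.2 ] rot [-0.2 -0.   0. ]
```

Call:
apply_moves(commands=[[-2,0,0,0,0,0,3],[-6,0,0,0,0,0,3],[-10.5,-0.1,0,0,0,0,3],[-15,-0.1,0,0,0,0,3],[-19.5,-0.1,0,0,0,0,3],[-24,-0.2,0,0,0,0,3],[-28.5,-0.2,0,0,0,0,3],[-33,-0.2,0,0,0,0,3],[-37,-0.3,0,0,0,0,3],[-39.2,-0.3,0,0,0,0,3],[-40.2,-0.3,0,0,0,0,3],[-40.2,-0.3,0,0,0,0,3],[-40.2,-0.3,0,0,0,0,3],[-40.2,-0.3,0,0,0,0,3]])

```text
time_s: 14.95
eef_pos: [0.5986, -0.332, 0.3199]
eef_rot: [-0.0, 0.706, 0.708, 0.0]
force: [0.7, -0.4, -2.4]
opening: 0.477
grasp_force: 61.1
```

```bash
python3 -c "
from go import *
go((598,-333.5,205,0))"
```

```text
t 14.95 pos [ 598.6 -332.   319.9] q [-0.62  0.7   1.14  0.    1.29 -0.62] F [ 0.7 -0.4 -2.4] op 0.477 gf 61.1
(598, -333.5, 205, 0) cm [-0.15 -0.06 11.49] rot [ 0.  -0.   0.1]
```

Call:
apply_moves(commands=[[-0.1,0,2,0,0,0,3],[-0.1,0,5,0,0,0,3],[-0.1,0,8,0,0,0,3],[-0.1,0,10.2,0,0,0,3],[-0.1,0,10.9,0,0,0,3],[-0.1,0,11.2,0,0,0,3],[-0.1,0,11.4,0,0,0,3],[-0.1,0,11.5,0,0,0,3],[-0.1,0,11.5,0,0,0,3]])

```text
time_s: 16.08
eef_pos: [0.5983, -0.3343, 0.2052]
eef_rot: [0.0, 0.707, 0.707, 0.0]
force: [-0.2, 1.1, -3.9]
opening: 0.479
grasp_force: 61.1
```

Call:
apply_moves(commands=[[0,0,0.1,0,0,0,3],[0,0,0.1,0,0,0,3],[0,0,0.1,0,0,0,6],[0,0,0.1,0,0,0,8.54],[0,0,0.1,0,0,0,8.54],[0,0,0.1,0,0,0,8.54],[0,0,0.1,0,0,0,8.54],[0,0,0,0,0,0,8.54],[0,0,-1,0,0,0,8.54],[0,0,-4,0,0,0,8.54],[0,0,-8,0,0,0,8.54],[0,0,-11,0,0,0,8.54],[0,0,-11,0,0,0,8.54]])

```text
time_s: 17.7
eef_pos: [0.5987, -0.3345, 0.3187]
eef_rot: [0.003, 0.707, 0.707, 0.001]
force: [-0.5, -0.4, -0.1]
opening: 1.003
grasp_force: 0.0
```

```bash
python3 -c "
from go import *
go((454,75,310,12.9))"
```

```text
t 17.7 pos [ 598.7 -334.5  318.7] q [-0.62  0.71  1.14  0.    1.28 -0.62] F [-0.5 -0.4 -0.1] op 1.003 gf 0.0
(454, 75, 310, 12.9) cm [ 40.96 -14.45   0.62] rot [  0.3   0.3 -12.9]
```

Call:
apply_moves(commands=[[2,-0.7,0,0,0,0,8.54],[6,-2.1,0,0,0,-1,8.54],[10.5,-3.7,0,0,0,-3,8.54],[15,-5.3,0,0,0,-5,8.54],[19.5,-6.9,0,0,0,-6,8.54],[24,-8.5,0,0,0,-8,8.54],[28.5,-10,0,0,0,-9,8.54],[33,-11.6,0.3,0,0,-11,8.54],[37,-13,0.6,0,0,-12,8.54],[40,-14.1,0.6,0,0,-13,8.54],[41,-14.4,0.6,0,0,-13,8.54],[41,-14.4,0.6,0,0,-13,8.54],[41,-14.4,0.6,0,0,-13,8.54]])

```text
time_s: 19.32
eef_pos: [0.4545, 0.0749, 0.3086]
eef_rot: [0.0, 0.623, 0.782, -0.0]
force: [-0.2, 0.7, -1.3]
opening: 1.001
grasp_force: 0.0
```

```bash
python3 -c "
from go import *
go((454,75,200,12.9))"
```

```text
t 19.32 pos [454.5  74.9 308.6] q [-0.    0.34  1.83 -0.    0.97 -0.23] F [-0.2  0.7 -1.3] op 1.001 gf 0.0
(454, 75, 200, 12.9) cm [ 0.02 -0.04 10.86] rot [0.  0.  0.1]
```

Call:
apply_moves(commands=[[0,0,2,0,0,0,8.54],[0,0,5,0,0,0,8.54],[0,0,8,0,0,0,8.54],[0,0,10.4,0,0,0,8.54],[0,0,10.9,0,0,0,8.54],[0,0,10.9,0,0,0,8.54],[0,0,10.9,0,0,0,4],[0,0,10.9,0,0,0,4],[0,0,10.9,0,0,0,4],[0,0,10.9,0,0,0,4],[0,0,10.9,0,0,0,4],[0,0,10.9,0,0,0,4],[0,0,10.9,0,0,0,4],[0,0,10.9,0,0,0,4]])

```text
time_s: 21.08
eef_pos: [0.4542, 0.0757, 0.2006]
eef_rot: [0.001, 0.622, 0.783, 0.0]
force: [-1.4, -1.2, 5.6]
opening: 0.579
grasp_force: 62.4
```

Call:
apply_moves(commands=[[0,0,-1,0,0,0,4],[0,0,-4,0,0,0,4],[0,0,-8,0,0,0,4],[0,0,-11,0,0,0,4],[0,0,-12,0,0,0,4],[0,0,-12,0,0,0,4],[0,0,-12,0,0,0,4]])

```text
time_s: 21.95
eef_pos: [0.4536, 0.0757, 0.3185]
eef_rot: [-0.001, 0.622, 0.783, -0.001]
force: [0.6, -0.3, -3.2]
opening: 0.576
grasp_force: 63.2
```

```bash
python3 -c "
from go import *
go((505,-208.5,320,-8.1))"
```

```text
t 21.95 pos [453.6  75.7 318.5] q [-0.    0.32  1.82  0.    1.   -0.23] F [ 0.6 -0.3 -3.2] op 0.576 gf 63.2
(505, -208.5, 320, -8.1) cm [-28.84  -1.4   -0.17] rot [-0.1 -0.  21.1]
```

Call:
apply_moves(commands=[[-2,-0.1,0,0,0,1,4],[-5,-0.2,0,0,0,3,4],[-9,-0.4,0,0,0,6,4],[-13,-0.6,0,0,0,9,4],[-17,-0.8,0,0,0,12,4],[-21,-1,0,0,0,15,4],[-25,-1.2,0,0,0,18,4],[-27.7,-1.3,0,0,0,20,4],[-28.8,-1.4,0,0,0,21,4],[-28.8,-1.4,0,0,0,21,4],[-28.8,-1.4,0,0,0,21,4],[-28.8,-1.4,0,0,0,21,4]])

```text
time_s: 23.45
eef_pos: [0.5053, -0.2071, 0.3197]
eef_rot: [-0.0, 0.754, 0.657, 0.0]
force: [0.7, 0.1, -3.5]
opening: 0.578
grasp_force: 63.2
```

```bash
python3 -c "
from go import *
go((505,-208.5,205,-8.1))"
```

```text
t 23.45 pos [ 505.3 -207.1  319.7] q [-0.53  0.46  1.59  0.    1.09 -0.39] F [ 0.7  0.1 -3.5] op 0.578 gf 63.2
(505, -208.5, 205, -8.1) cm [-1.500e-01 -1.000e-02  1.147e+01] rot [-0.  -0.   0.2]
```

Call:
apply_moves(commands=[[-0.1,0,2,0,0,0,4],[-0.1,0,5,0,0,0,4],[-0.1,0,8,0,0,0,4],[-0.1,0,10.2,0,0,0,4],[-0.1,0,10.9,0,0,0,4],[-0.1,0,11.2,0,0,0,4],[-0.1,0,11.4,0,0,0,4],[-0.1,0,11.5,0,0,0,4],[-0.1,0,11.6,0,0,0,4],[-0.1,0,11.6,0,0,0,4]])

```text
time_s: 24.7
eef_pos: [0.5053, -0.2092, 0.2046]
eef_rot: [0.001, 0.755, 0.656, 0.0]
force: [-2.3, 0.4, 5.4]
opening: 0.583
grasp_force: 63.8
```

Call:
apply_moves(commands=[[0,0,0,0,0,0,6],[0,0,0,0,0,0,8.54],[0,0,0,0,0,0,8.54],[0,0,0,0,0,0,8.54],[0,0,0,0,0,0,8.54],[0,0,-1,0,0,0,8.54],[0,0,-4,0,0,0,8.54],[0,0,-8,0,0,0,8.54],[0,0,-11,0,0,0,8.54],[0,0,-11,0,0,0,8.54]])

```text
time_s: 25.95
eef_pos: [0.5057, -0.2093, 0.3168]
eef_rot: [0.003, 0.755, 0.656, 0.001]
force: [-0.7, 0.0, -0.6]
opening: 1.004
grasp_force: 0.0
```

```bash
python3 -c "
from go import *
go((583,201,310,7.4))"
```

```text
t 25.95 pos [ 505.7 -209.3  316.8] q [-0.53  0.47  1.59  0.    1.08 -0.39] F [-0.7  0.  -0.6] op 1.004 gf 0.0
(583, 201, 310, 7.4) cm [41.71  1.97  0.6 ] rot [  0.3   0.2 -15.4]
```

Call:
apply_moves(commands=[[2,0.1,0,0,0,-1,8.54],[6,0.3,0,0,0,-2,8.54],[10.5,0.5,0,0,0,-4,8.54],[15,0.7,0,0,0,-6,8.54],[19.5,0.9,0,0,0,-8,8.54],[24,1.1,0,0,0,-10,8.54],[28.5,1.3,0,0,0,-12,8.54],[33,1.6,0.3,0,0,-13,8.54],[37,1.8,0.5,0,0,-14,8.54],[40.5,1.9,0.5,0,0,-15.4,8.54],[41.7,2,0.5,0,0,-15.4,8.54],[41.7,2,0.5,0,0,-15.4,8.54],[41.7,2,0.5,0,0,-15.4,8.54]])

```text
time_s: 27.58
eef_pos: [0.5826, 0.2003, 0.3083]
eef_rot: [-0.0, 0.66, 0.751, -0.001]
force: [-0.8, -0.8, 0.4]
opening: 0.998
grasp_force: 0.0
```

```bash
python3 -c "
from go import *
go((583,201,200,7.4))"
```

```text
t 27.57 pos [582.6 200.3 308.3] q [ 0.21  0.59  1.39 -0.    1.16  0.08] F [-0.8 -0.8  0.4] op 0.998 gf 0.0
(583, 201, 200, 7.4) cm [ 0.07  0.06 10.83] rot [-0.1  0.  -0. ]
```

Call:
apply_moves(commands=[[0,0,2,0,0,0,8.54],[0,0,5,0,0,0,8.54],[0,0,8,0,0,0,8.54],[0,0,10.4,0,0,0,8.54],[0,0,10.8,0,0,0,8.54],[0,0,10.8,0,0,0,8.54],[0,0,10.8,0,0,0,2],[0,0,10.8,0,0,0,2],[0,0,10.8,0,0,0,2],[0,0,10.8,0,0,0,2],[0,0,10.8,0,0,0,2],[0,0,10.8,0,0,0,2],[0,0,10.8,0,0,0,2],[0,0,10.8,0,0,0,2],[0,0,10.8,0,0,0,2]])

```text
time_s: 29.45
eef_pos: [0.5828, 0.2012, 0.2013]
eef_rot: [0.0, 0.66, 0.751, 0.0]
force: [-1.0, -0.0, 6.4]
opening: 0.341
grasp_force: 59.7
```

Call:
apply_moves(commands=[[0,0,-1,0,0,0,2],[0,0,-4,0,0,0,2],[0,0,-8,0,0,0,2],[0,0,-11,0,0,0,2],[0,0,-12,0,0,0,2],[0,0,-12,0,0,0,2],[0,0,-12,0,0,0,2]])

```text
time_s: 30.32
eef_pos: [0.5825, 0.201, 0.3189]
eef_rot: [-0.001, 0.66, 0.751, -0.001]
force: [-0.6, -0.1, -3.4]
opening: 0.349
grasp_force: 59.8
```

```bash
python3 -c "
from go import *
go((614,-224,320,81.9),(614,-224,320,-98.1))"
```

```text
t 30.32 pos [582.5 201.  318.9] q [0.21 0.58 1.38 0.   1.19 0.08] F [-0.6 -0.1 -3.4] op 0.349 gf 59.8
(614, -224, 320, 81.9) cm [-42.56  -2.37  -0.09] rot [ -0.2  -0.1 -74.5]
(614, -224, 320, -98.1) cm [-42.56  -2.37  -0.09] rot [-1.000e-01  2.000e-01  1.055e+02]
```

Call:
apply_moves(commands=[[-2,-0.1,0,0,0,-4,2],[-6,-0.3,0,0,0,-10,2],[-10.5,-0.6,0,0,0,-17,2],[-15,-0.8,0,0,0,-24,2],[-19.5,-1.1,0,0,0,-31,2],[-24,-1.3,0,0,0,-38,2],[-28.5,-1.6,0,0,0,-45,2],[-33,-1.8,0,0,0,-52,2],[-37,-2.1,0,0,0,-59,2],[-40,-2.2,0,0,0,-66,2],[-42,-2.3,0,0,0,-71,2],[-42.6,-2.4,0,0,0,-74.5,2],[-42.6,-2.4,0,0,0,-74.5,2],[-42.6,-2.4,0,0,0,-74.5,2],[-42.6,-2.4,0,0,0,-74.5,2]])

```text
time_s: 32.2
eef_pos: [0.6142, -0.2238, 0.3204]
eef_rot: [-0.0, 0.07, 0.998, 0.0]
force: [-0.0, 0.0, -3.3]
opening: 0.343
grasp_force: 59.8
```

```bash
python3 -c "
from go import *
go((614,-224,205,81.9))"
```

```text
t 32.2 pos [ 614.2 -223.8  320.4] q [-0.47  0.65  1.25  0.    1.24 -1.9 ] F [-0.   0.  -3.3] op 0.343 gf 59.8
(614, -224, 205, 81.9) cm [ 1.000e-02 -2.000e-02  1.154e+01] rot [ 0. -0.  0.]
```

Call:
apply_moves(commands=[[0,0,2,0,0,0,2],[0,0,5,0,0,0,2],[0,0,8,0,0,0,2],[0,0,10.2,0,0,0,2],[0,0,10.9,0,0,0,2],[0,0,11.2,0,0,0,2],[0,0,11.4,0,0,0,2],[0,0,11.5,0,0,0,2],[0,0,11.6,0,0,0,2],[0,0,11.6,0,0,0,2]])

```text
time_s: 33.45
eef_pos: [0.6143, -0.2244, 0.2053]
eef_rot: [0.0, 0.07, 0.998, -0.0]
force: [0.1, 0.2, -0.7]
opening: 0.345
grasp_force: 59.9
```

Call:
apply_moves(commands=[[0,0,0,0,0,0,4],[0,0,0,0,0,0,6.5],[0,0,0,0,0,0,6.5],[0,0,0,0,0,0,6.5],[0,0,0,0,0,0,6.5],[0,0,0,0,0,0,6.5],[0,0,-1,0,0,0,6.5],[0,0,-4,0,0,0,6.5],[0,0,-8,0,0,0,6.5],[0,0,-11,0,0,0,6.5],[0,0,-13,0,0,0,6.5],[0,0,-13,0,0,0,6.5]])

```text
time_s: 34.95
eef_pos: [0.6144, -0.2245, 0.3373]
eef_rot: [0.002, 0.07, 0.998, -0.001]
force: [0.5, 0.5, 1.1]
opening: 0.759
grasp_force: 0.0
```

Call:
apply_moves(commands=[[0,2,0,0,0,0,6.5],[0,6,0,0,0,0,6.5],[0,11,0,0,0,0,6.5],[0,16,0,0,0,0,6.5],[0,21,0,0,0,0,6.5],[0,26,0,0,0,0,6.5],[0,30,0,0,0,0,6.5],[0,33,0,0,0,0,6.5],[0,34,0,0,0,0,6.5],[0,34,0,0,0,0,6.5]])

```text
time_s: 36.2
eef_pos: [0.6615, 0.1129, 0.3338]
eef_rot: [-0.001, 0.07, 0.998, -0.0]
force: [0.7, -0.1, -0.4]
opening: 0.761
grasp_force: 0.0
```

```bash
python3 - <<'E'
from go import *
go()
d=grab("top"); np.save("top1.npy",d,allow_pickle=True); a=cv2.resize(d["image"][130:260,290:430,::-1],None,fx=4,fy=4)
e=grab("scene"); b=cv2.resize(e["image"][140:300,100:300,::-1],None,fx=3,fy=3)
cv2.imwrite("pics/top1.png",a);cv2.imwrite("pics/scene1.png",b)
cv2.imwrite("pics/full1.png",np.vstack([d["image"][140:260,60:460,::-1],e["image"][130:330,60:460,::-1]]))
E
```

```text
t 36.2 pos [661.5 112.9 333.8] q [ 0.05  0.67  1.17 -0.    1.3  -1.38] F [ 0.7 -0.1 -0.4] op 0.761 gf 0.0
```

View pics/top1.png

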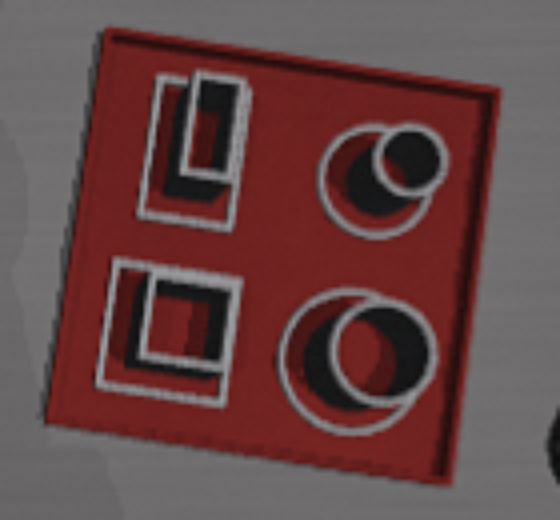

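View pics/full1.png

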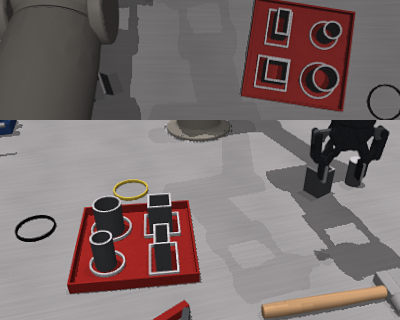

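All four coupons stand in their own nests, and the offcuts are still standing at the right of the scene view. One numeric check at rim height (74 mm), then I hand in.

```bash
python3 - <<'E'
from m import *
d=np.load("top1.npy",allow_pickle=True).item()
N=dict(large=(489,-317.5,62),small=(598,-333.5,44),sq=(505,-208.5,50),rect=(614,-224,60))
T=np.array(d["world_from_camera"])
I=d["image"];ys,xs=np.nonzero(I[130:260,290:430].min(2)>85);P=np.array([on(d,(x+290,y+130),.074) for x,y in zip(xs,ys)])*1000
import sys
for k,(x,y,s) in N.items():
    h={"large":(34,34),"small":(25,25),"sq":(34,34),"rect":(36,22)}[k]
    a=np.radians(-8.1);q=(P-[x,y])@np.array([[np.cos(a),-np.sin(a)],[np.sin(a),np.cos(a)]])
    m=(abs(q[:,0])<h[0])&(abs(q[:,1])<h[1]); q=q[m]
    print(k,len(q),"min",np.round(q.min(0)),"max",np.round(q.max(0)))
E
```

```text
large 203 min [-32. -32.] max [34. 32.]
small 127 min [-24. -23.] max [21. 23.]
sq 240 min [-32. -29.] max [29. 33.]
rect 193 min [-35. -19.] max [32. 21.]
```

```bash
python3 -c "
from workcell import manip
print(manip.hand_in())"
```

```text
the job is handed in; nothing more can be done
None
```

I stood all four tube coupons upright in their own nests in the red tray, left the solid bar and the channel standing where they were, and handed the job in at about 36 s; it gave no verdict back.

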